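# Pick out the ballasted deckhouse and offer it up to the hull

## Task

Swing the clear cabinet's door fully open by its handle (to about a right angle) and leave it open. Two identical-looking ship deckhouses stand inside: lift each in turn, feel which one is heavier, and leave the lighter one standing upright on the cabinet's floor. Finish while holding the heavier one still in the gripper, upright, lengthwise with the hull and centred over the rectangular bay in its deck, about a hand's breadth above it; do not put it down, and do not disturb the other things on the table.

Things in the scene. Friction and masses are not known exactly. Their poses are not given: they have to be found in the camera images.
- cabinet: Fixed clear dust cabinet, 232 mm (own x) by 176 mm (own y), yawed little from the world axes. Floor top 8 mm above the origin; walls 6 mm thick, 95 mm high at the back (-y) and both ends (+-x); inside 220 x 170 mm. Front (+y) and top are closed by the door only. Origin: centre of the underside, on the table.
- door (a joint): Door angle, rad: 0 closed, starts 0 to 0.25, stop at 1.65; slight friction, stays where left. One L-shaped piece: upright clear front pane and level clear top pane (232 x 176 mm, upper side 105 mm above the table) swinging together, so open it uncovers the cabinet from above. Vertical hinge at the front +x corner; opens clockwise seen from above: handle goes to +y, then +x.
- door_handle (a point): Grip point of the door handle: vertical round steel bar, 12 mm diameter, axis 37 mm in front of the pane, 34 to 124 mm above the table, top end free; two stems to the pane at 50 and 90 mm height. The point is on the bar's axis, 103 mm above the table, moves with the door, 175 mm along the door from the hinge. Its axes are the door's (y outward from the pane).
- door_hinge (a point): point on the door's vertical hinge axis, 50 mm above the table; its axes turn with the door and equal the cabinet's when closed.
- deckhouse_a: One of two identical-looking white model-ship deckhouses side by side along cabinet x, 115 mm apart; one (0.35-0.47 kg) is ballasted, the other 0.15-0.21 kg; which is not told. Stepped block 48 mm wide (y), flat vertical sides; lower half 74 mm long (x), 40 high; upper half x -35 to +23 mm, 40 to 80 high; roof fittings to 87. Origin: underside centre; x to bridge window, z up. Grip across y, 60-70 mm up.
- deckhouse_b: One of two identical-looking white model-ship deckhouses side by side along cabinet x, 115 mm apart; one (0.35-0.47 kg) is ballasted, the other 0.15-0.21 kg; which is not told. Stepped block 48 mm wide (y), flat vertical sides; lower half 74 mm long (x), 40 high; upper half x -35 to +23 mm, 40 to 80 high; roof fittings to 87. Origin: underside centre; x to bridge window, z up. Grip across y, 60-70 mm up.
- hull: fixed white model-ship hull, about 350 mm long (own x, bow to +x), 86 mm wide, deck 48 mm above the table. Origin: on the table straight below the centre of the bay; x along the ship, z up.
- hull_bay (a point): centre of the rectangular bay in the hull's deck (85 x 58 mm, 25 mm deep), at deck height, 48 mm above the table; axes as the hull's.
- paint_jar: loose glass paint jar, 40 mm across, 50 mm high, standing; origin: centre of the underside. Bystander.
- glue_bottle: loose white glue bottle, 36 mm across, 100 mm high, standing; origin: centre of the underside. Bystander.
- lifeboat: loose red plastic lifeboat 60 x 22 x 24 mm lying on the table; origin: centre of the underside. Bystander.
- sanding_block: loose cork sanding block 70 x 45 x 28 mm; origin: centre of the underside. Bystander.

How it is judged:
By the outcome, as a careful person would: the job done as asked, in the order asked, and still so for the second after the job is handed in, while the arm keeps its last pose, push and grip.
It also fails if it takes over 72 s, if anything falls off the work surface, if the arm or the gripper's body presses on something with over 40 N, if the wrist force passes 120 N, or if a joint passes its speed limit or range.

## Robot

A 6-joint arm with a two-finger parallel gripper is mounted at the origin on the work surface. World frame = base frame: x ahead of the robot, y to its left, z up, the work surface at z = 0. Lengths are in mm, angles in degrees, forces in N, time in s.
With the tool pointing down it reaches from about 300 to 850 mm from the base axis. Payload 4.2 kg.
Tool frame: the origin (TCP) lies on the centre line of the jaws, within the pads' length; the fingertips stand 14 mm ahead of it and the grasp point (between the pads) lies 5 mm behind it; z points along the fingers, y is the line along which they close (so a half turn about z gives the same grasp; the last joint's range is limited). The gripper opens to 91 mm and grips with 3 to 60 N. Pads are 32 mm wide; open, the fingers measure 118 mm over their backs; the gripper's body (76 mm by 178 mm) begins 60 mm behind the grasp point.
Start: joints at [-69.729, 18.312, 89.639, -0, 72.044, -1.146], TCP at [209.968, -535.308, 227.976] pointing down, gripper open.
Joint ranges: [-177.97, 177.97], [-48.28, 115.42], [12.27, 149.76], [-77.06, 257.06], [2.81, 150.46], [-146.56, 146.56]. Speed limits (degrees/s): [147.25, 147.25, 180, 180, 180, 180].

## Interface

Orientations are given as [roll, pitch, yaw] about the fixed x, y, z axes, in that order (R = Rz(yaw) Ry(pitch) Rx(roll)).
In Python, from workcell import env gives the robot as it stands.
- The arm moves only by the tool arm_command, never from a script. Its argument "motion" is a list of rows, each an object with "offset": the shift along the tool's x, y, z in m, a list of three; "spin": the turn about the tool's z in rad. In form: [{"offset": [tx, ty, tz], "spin": spin}, ...]. A call has 1 to 5 rows; each row shifts and turns the commanded pose from where the row before left it, along the tool's axes as they then stand; what a row does not reach is not made up. A row lasts 1/8 s, in which the tool goes at most 62.5 mm and 10.7 degrees, less where a joint would pass 70% of its speed; a pose out of reach is approached as far as the arm can. A call with a gripper value outside its range is refused whole. "jaw" is the finger opening in m, from 0 to 0.0912, set as the call begins (left out, the last holds). The fingers move at their own pace and stop on an object; "newtons" is the grip in N (left out, the last holds). Time passes only in rows, so rows that do not move let the fingers close. It gives the time, the measured TCP pose, the force, the opening and the grip force at its end, in the units of the state.
- env.state(): the state, without advancing time (a new reading comes with each control period).
- env.grab_frame(name): name is "side" or "top"; returns (picture, depth): 480x640x3 uint8, blue, green, red; 480x640 float32, mm along the optical axis (not along the pixel's ray), 0 where there is no reading.
- env.camera_model(name): a dict with "fx", "fy", "cx", "cy" (pixels), "k1" (the pictures are not rectified: a ray, as slopes to the right and down, at radius r is drawn at 1 + k1 r^2 times it, then the intrinsics apply), "eye" and "rotation" of the camera in the world. Camera axes: x right, y down, z forward; pixel columns grow to the right and rows downward; lengths in mm; the calibration is good to about 2 mm. A picture is of the moment at which its call begins. camera_model takes no time and is no camera call.
- env.job_done(): hands the job in; it is judged then, once.
Trained networks look in the newest picture that a camera, given by its name, has taken for a name from the list of things; names that differ only in an ending like _2 or _b are one class to them, and where a whole thing is asked for, a point or a joint stands for the part that bears it (a point fixed in the world has none). Each returns a list of dicts, best first, with "score" (0 to 1); they miss things now and then, are a little off and sometimes report something else, mostly with a low value. They report only what shows in the picture. A call takes as long as a camera call.
- env.boxes_of(camera, target): "bbox" ([left, top, right, bottom] in pixels, round what is visible of it).
- env.pinpoint(camera, target): "location" ([column, row] in pixels: a listed point, or the origin of a listed thing).
The state is a dict: "time_s": time; "qpos": joint angles; "qvel": joint speeds; "effort": joint torques, N m; "ee_pos": TCP position; "ee_rot": TCP orientation; "force": force on the tool from outside, world axes, zero at the start; "torque": the same for the moment, N m; "gripper_width": finger opening in mm; "gripper_force": force on a finger pad.
Only numpy, scipy, OpenCV 4.12 (cv2) and the standard library are available. Lean on these libraries where they do the work, as an engineer would, in place of code of your own. Each camera call takes 0.05 s, during which the arm holds its last target. There are 200 camera calls.

## Working session

There is one attempt and no reset: what is moved stays moved. The work goes in short steps, Python scripts to look and compute and a tool call to move; the robot and the scene stay as the last step left them, time stands still between calls to the robot, and variables do not carry over. Pictures are saved under pics/ and viewed, at most 10 in all, crops included, and the job is handed in when it is done.

Besides the shell and the picture viewer there is one more tool, called after "Request:" as name(argument=value, ...) on one line, values as JSON. arm_command: Moves the arm, as the interface text tells. Its arguments: {"type":"object","properties":{"motion":{"type":"array"},"jaw":{"type":"number"},"newtons":{"type":"number"}},"required":["motion"]}

```bash
mkdir -p pics; cat > h.py <<'E'
import numpy as np, cv2
from workcell import env
def ray(cam,px):
    m=env.camera_model(cam)
    d=np.array([(px[0]-m['cx'])/m['fx'],(px[1]-m['cy'])/m['fy']]); u=d.copy()
    for _ in range(20): u=d/(1+m['k1']*(u@u))
    R=np.array(m['rotation']); return np.array(m['eye'],float),R@np.array([u[0],u[1],1.])
def at_z(cam,px,z):
    e,d=ray(cam,px); return e+d*(z-e[2])/d[2]
def at_depth(cam,px,dep):
    e,d=ray(cam,px); return e+d*dep
def tri(p1,p2,c1='side',c2='top'):
    e1,d1=ray(c1,p1); e2,d2=ray(c2,p2)
    s=np.linalg.lstsq(np.c_[d1,-d2],e2-e1,rcond=None)[0]
    a=e1+d1*s[0]; b=e2+d2*s[1]; return (a+b)/2,np.linalg.norm(a-b)
E
python3 - <<'E'
from h import *
np.set_printoptions(precision=1,suppress=True)
for c in('top','side'):
    im,d=env.grab_frame(c); cv2.imwrite(f'pics/{c}0.png',im); np.save(f'{c}0.npy',d)
    print(c,{k:(np.round(v,3).tolist() if not isinstance(v,str) else v) for k,v in env.camera_model(c).items()})
z=dict(cabinet=0,door_handle=103,door_hinge=50,deckhouse_a=8,hull=0,hull_bay=48,paint_jar=0,glue_bottle=0,lifeboat=0,sanding_block=0)
for t in z:
    for c in('top','side'):
        for r in env.pinpoint(c,t)[:3]: print(t,c,np.round(r['location'],1),round(r['score'],2),at_z(c,r['location'],z[t]))
print(env.state())
E
```

```text
top {'fx': 461.842, 'fy': 461.842, 'cx': 310.715, 'cy': 232.901, 'k1': 0.037, 'eye': [430.928, 9.952, 1301.116], 'rotation': [-175.916, -0.691, -88.488]}
side {'fx': 458.405, 'fy': 458.405, 'cx': 316.86, 'cy': 239.444, 'k1': -0.121, 'eye': [33.201, 726.129, 622.018], 'rotation': [-121.414, 1.46, -147.659]}Traceback (most recent call last):
  File "<stdin>", line 9, in <module>
  File "h.py", line 9, in at_z
    e,d=ray(cam,px); return e+d*(z-e[2])/d[2]
                                         ~^^^
IndexError: invalid index to scalar variable.
```

```bash
sed -i "s/R=np.array(m\['rotation'\]);/R=Rot.from_euler('xyz',m['rotation'],degrees=True).as_matrix();/; 1a from scipy.spatial.transform import Rotation as Rot" h.py
python3 - <<'E'
from h import *
np.set_printoptions(precision=1,suppress=True)
z=dict(cabinet=0,door_handle=103,door_hinge=50,deckhouse_a=8,hull=0,hull_bay=48,paint_jar=0,glue_bottle=0,lifeboat=0,sanding_block=0)
for t in z:
    for c in('top','side'):
        for r in env.pinpoint(c,t)[:3]: print(t,c,np.round(r['location'],1),round(r['score'],2),at_z(c,r['location'],z[t]))
print(env.state())
E
```

```text
cabinet top [386.3 244.1] 0.83 [ 498.4 -217.4    0. ]
cabinet top [265.9 288.6] 0.35 [364.8 117.8   0. ]
cabinet side [368.3 233.3] 0.61 [ 490.  -220.8    0. ]
door_handle top [340.  264.9] 0.61 [435.9 -80.2 103. ]
door_handle side [365.1 229.2] 0.58 [428.7 -76.5 103. ]
door_hinge top [355.8 202.4] 0.9 [ 607.5 -123.6   50. ]
door_hinge side [313.8 221.2] 0.74 [ 601.5 -129.5   50. ]
deckhouse_a top [460.5 267.8] 0.34 [ 437.4 -423.8    8. ]
hull side [235.5 342.6] 0.58 [523.5 275.    0. ]
hull_bay top [209.  232.1] 0.55 [515.5 272.7  48. ]
hull_bay top [340.9 271.8] 0.2 [417.6 -87.2  48. ]
paint_jar top [458.  268.5] 0.78 [ 435.3 -419.5    0. ]
paint_jar top [388.2 245.7] 0.32 [ 494.  -222.8    0. ]
paint_jar side [416.3 201.9] 0.37 [ 448.7 -457.1    0. ]
paint_jar side [366.7 233. ] 0.19 [ 494.4 -220.     0. ]
glue_bottle top [149.6 197.2] 0.74 [612.6 452.8   0. ]
glue_bottle side [136.9 379.1] 0.64 [614.6 442.8   0. ]
lifeboat top [268.9 292.9] 0.5 [353.1 109.1   0. ]
lifeboat side [346.9 326.9] 0.7 [361.5 125.7   0. ]
sanding_block top [448.7 194.7] 0.8 [ 643.7 -392.4    0. ]
{'time_s': 1.15, 'qpos': array([-69.7,  18.3,  89.6,   0. ,  72. ,  -1.1]), 'qvel': array([ 0.1, -0. ,  0. ,  0. ,  0.2,  0. ]), 'effort': array([ -0. , -41.2, -23.2,   0.1,   0. ,  -0. ]), 'ee_pos': array([ 210. , -535.3,  228. ]), 'ee_rot': array([180. ,  -0. ,  21.4]), 'force': array([ 0.7,  0.6, -0.1]), 'torque': array([ 0.,  0., -0.]), 'gripper_force': 0.0, 'gripper_width': 91.10068128122771}
```

View pics/top0.png

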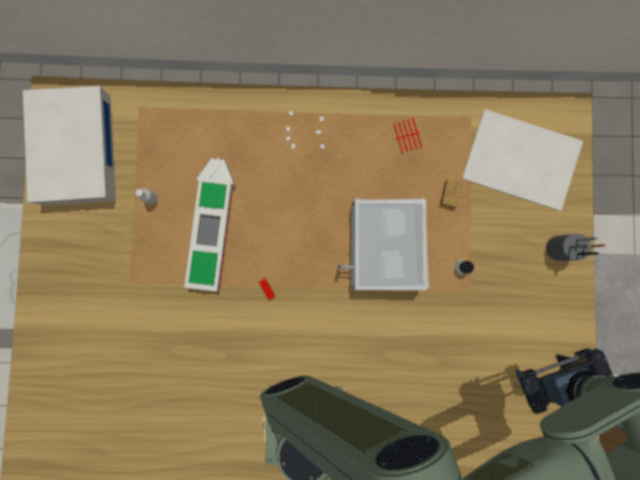

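View pics/side0.png

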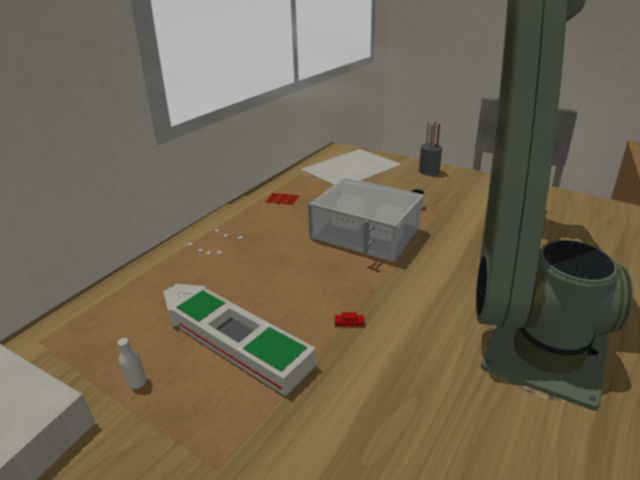

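The top view shows the cabinet at about cols 352–428, rows 198–290. Its front faces left (+y) and the handle is at (343,268). The hull bay is at (210,230), and the lifeboat, jar, glue bottle and sanding block are clear of the cabinet. The side view shows the handle near (366,235) and the hull bay at (238,328).

```bash
cat >> h.py <<'E'
def rows(target,yaw,pose=None):
    s=env.state(); p,y=pose if pose else (s['ee_pos'],s['ee_rot'][2])
    d=np.array(target)-p; c,n=np.cos(np.radians(y)),np.sin(np.radians(y))
    # tool axes: x=(c,n,0) y=(n,-c,0) z=-z
    o=np.array([d@[c,n,0],d@[n,-c,0],-d[2]])
    print('tool offset m',np.round(o/1000,4),'len',np.linalg.norm(o).round(1),'spin rad',round(np.radians((y-yaw+180)%360-180),3))
E
python3 - <<'E'
from h import *
np.set_printoptions(precision=1,suppress=True)
print('handle',tri(env.pinpoint('side','door_handle')[0]['location'],env.pinpoint('top','door_handle')[0]['location']))
print('hinge',tri(env.pinpoint('side','door_hinge')[0]['location'],env.pinpoint('top','door_hinge')[0]['location']))
t=cv2.imread('pics/top0.png')[185:300,325:440]; s=cv2.imread('pics/side0.png')[170:280,300:435]
t=cv2.resize(t,(400,400),interpolation=3); s=cv2.resize(s,(400,326),interpolation=3)
o=np.zeros((400,800,3),np.uint8); o[:,:400]=t; o[:326,400:]=s
cv2.imwrite('pics/crop1.png',o)
d=np.load('top0.npy')
print(d[258:278:2,332:356:2])
print(d[200:290:6,380:400:4])
E
```

```text
handle (array([433.8, -81.6,  99. ]), np.float64(4.627831470143291))
hinge (array([ 603.8, -125.6,   51.5]), np.float64(8.126652640281227))
[[1301.9 1297.7 1302.8 1296.2 1305.4 1298.5 1298.6 1302.7 1297.8 1297.5
  1281.9 1228.7]
 [1296.9 1302.1 1301.1 1300.6 1302.6    0.  1299.1 1299.  1297.  1300.3
  1279.5 1226.3]
 [1300.1 1300.2 1301.5 1295.5 1298.4 1300.7 1299.6 1299.5 1300.6 1296.9
  1279.5 1231.4]
 [1297.6 1300.1 1296.6 1301.1 1196.5 1179.1 1297.6 1298.4 1299.5 1300.9
  1277.2 1226.5]
 [1298.2 1298.3 1298.6 1221.7 1181.4 1174.9 1206.  1206.8 1207.4 1206.9
  1205.5 1204.5]
 [1298.5 1297.1 1297.2 1298.9 1177.3 1180.3 1296.3 1296.5 1296.9 1300.5
  1274.8 1227.9]
 [1297.8 1293.2 1301.5 1305.6 1294.7 1302.  1296.4 1297.  1301.1 1298.6
  1278.3 1225.8]
 [1297.  1300.3 1296.1 1294.9 1296.6 1299.4 1299.6 1299.8 1297.3 1301.2
  1279.7 1227. ]
 [1300.2 1296.8 1296.6 1294.8 1302.4 1297.6 1294.6 1299.5 1298.6 1297.5
  1280.9 1229.2]
 [1298.5 1293.5 1296.8 1292.8 1295.4 1298.  1299.  1297.1 1297.4 1293.8
  1274.2 1222.5]]
[[1207.5 1207.6 1208.2 1204.8 1207.3]
 [1207.9 1206.3 1206.5 1206.8 1211. ]
 [1206.2 1206.9 1202.  1208.2 1205.6]
 [1207.3 1204.5 1205.2 1205.4 1206. ]
 [1204.2 1204.4 1199.2 1201.3 1203. ]
 [1200.1 1199.6 1199.5 1203.5 1200.6]
 [1205.  1203.8 1199.9 1202.  1202.5]
 [1202.3 1199.5 1207.9 1202.7 1199.9]
 [1200.1 1199.5 1199.5 1202.8 1196.4]
 [1198.3 1198.6 1198.2 1199.9 1204. ]
 [1198.3 1197.5 1197.5 1198.  1198.4]
 [1196.4 1195.5 1197.3 1193.6 1194. ]
 [1193.4 1194.  1196.5 1195.6 1196.2]
 [1191.  1189.9 1189.6 1197.  1190.1]
 [1195.2 1194.2 1194.1 1194.  1191. ]]
```

View pics/crop1.png

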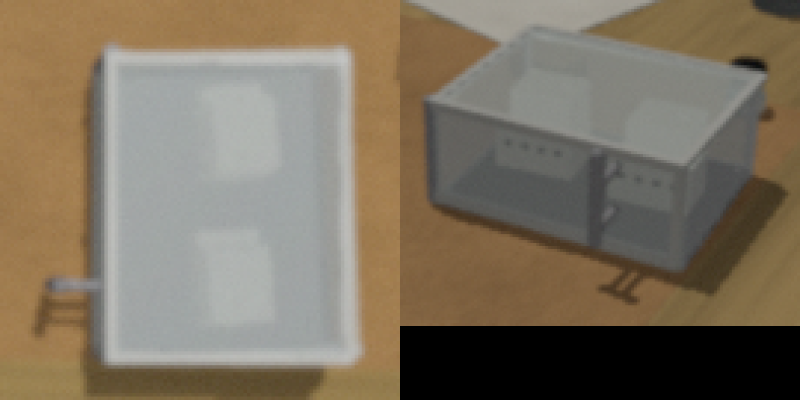

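The door is nearly closed. The handle is at about (434,-81) and the hinge at about (604,-126).

Request:
arm_command(motion=[{"offset": [0, 0, 0], "spin": -0.18}, {"offset": [0, 0, 0], "spin": -0.18}, {"offset": [0, 0, 0], "spin": -0.18}, {"offset": [0, 0, 0], "spin": -0.18}, {"offset": [0, 0, 0], "spin": -0.18}], jaw=0.07, newtons=15)

```text
time_s: 1.98
ee_pos: [210.0, -535.3, 228.0]
ee_rot: [180.0, 0.0, 73.3]
force: [0.3, 0.2, 0.3]
gripper_width: 69.7
gripper_force: 0.0
```

Request:
arm_command(motion=[{"offset": [0, 0, 0], "spin": -0.18}, {"offset": [0, 0, 0], "spin": -0.12}, {"offset": [0.05, 0.025, 0], "spin": 0}, {"offset": [0.05, 0.025, 0], "spin": 0}, {"offset": [0.05, 0.025, 0], "spin": 0}])

```text
time_s: 2.6
ee_pos: [285.1, -383.7, 228.0]
ee_rot: [180.0, 0.0, 90.1]
force: [1.1, 0.0, 0.0]
gripper_width: 70.3
gripper_force: 0.0
```

Request:
arm_command(motion=[{"offset": [0.05, 0.025, 0], "spin": 0}, {"offset": [0.05, 0.025, 0], "spin": 0}, {"offset": [0.05, 0.025, 0], "spin": 0}, {"offset": [0.05, 0.025, 0], "spin": 0}, {"offset": [0.05, 0.025, 0], "spin": 0}])

```text
time_s: 3.22
ee_pos: [409.4, -133.1, 228.3]
ee_rot: [179.9, 0.0, 90.2]
force: [0.5, -0.3, -0.3]
gripper_width: 69.8
gripper_force: 0.0
```

Request:
arm_command(motion=[{"offset": [0.053, 0.024, 0.02], "spin": 0}, {"offset": [0, 0, 0.03], "spin": 0}, {"offset": [0, 0, 0], "spin": 0}])

```text
time_s: 3.6
ee_pos: [431.2, -80.6, 176.4]
ee_rot: [-179.7, -0.0, 90.3]
force: [-0.6, -0.3, 0.6]
gripper_width: 70.0
gripper_force: 0.0
```

```bash
python3 - <<'E'
from h import *
np.set_printoptions(precision=1,suppress=True)
im,d=env.grab_frame('side'); cv2.imwrite('pics/s2.png',im[120:300,270:480].repeat(3,0).repeat(3,1))
im,d=env.grab_frame('top'); 
print(at_z('top',(341,266),124))
for c in('side','top'):
  for r in env.pinpoint(c,'door_handle')[:2]: print(c,r['score'],at_z(c,r['location'],103))
print(env.state()['ee_pos'])
E
```

```text
[433.1 -81.2 124. ]
side 0.85 [422.4 -73.  103. ]
top 0.6 [597.1 421.  103. ]
[433.3 -82.5 179.2]
```

View pics/s2.png

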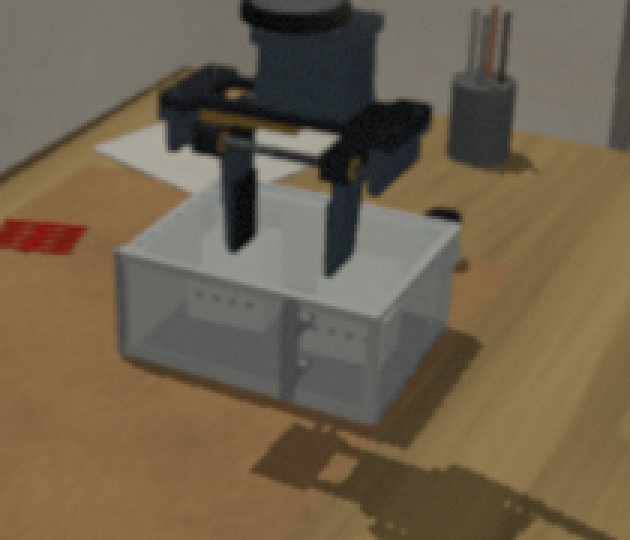

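The fingers straddle the handle bar, whose top shows at crop pixel (293,305). Next I go down and grip it.

Request:
arm_command(motion=[{"offset": [0, 0, 0.025], "spin": 0}, {"offset": [0, 0, 0.025], "spin": 0}, {"offset": [0, 0, 0.022], "spin": 0}, {"offset": [0, 0, 0], "spin": 0}])

```text
time_s: 4.3
ee_pos: [432.1, -82.2, 105.8]
ee_rot: [-179.9, -0.0, 90.1]
force: [-0.1, -0.5, 0.0]
gripper_width: 70.2
gripper_force: 0.0
```

Request:
arm_command(motion=[{"offset": [0, 0, 0], "spin": 0}, {"offset": [0, 0, 0], "spin": 0}, {"offset": [0, 0, 0], "spin": 0}, {"offset": [0, 0, 0], "spin": 0}, {"offset": [0, 0, 0], "spin": 0}], jaw=0, newtons=10)

```text
time_s: 4.92
ee_pos: [432.7, -81.6, 106.1]
ee_rot: [180.0, 0.0, 90.2]
force: [0.0, -0.0, -0.8]
gripper_width: 23.0
gripper_force: 0.0
```

Request:
arm_command(motion=[{"offset": [0, 0, 0], "spin": 0}, {"offset": [0, 0, 0], "spin": 0}, {"offset": [0, 0, 0], "spin": 0}], newtons=15)

```text
time_s: 5.3
ee_pos: [431.0, -81.3, 105.8]
ee_rot: [-179.8, -0.0, 90.2]
force: [-5.4, 1.8, 5.3]
gripper_width: 11.4
gripper_force: 15.0
```

```bash
python3 - <<'E'
from h import *
# arc rows: tool held fixed rel. to door; constant offset per row for equal spin
H=np.array([604,-126.]);P=env.state()['ee_pos'][:2]; r=P-H; yaw=np.radians(90)
for k,dt in((0,8),):
    d=np.radians(dt); a=-d
    R=np.array([[np.cos(a),-np.sin(a)],[np.sin(a),np.cos(a)]])
    D=R@r-r; 
    for y in (yaw,yaw+a):
        c,n=np.cos(y),np.sin(y); print(d,D@[c,n],D@[n,-c])
print(r,np.hypot(*r),np.degrees(np.arctan2(r[1],r[0])))
E
```

```text
0.13962634015954636 23.646741004343767 7.905940792715539
0.13962634015954636 24.516906842532503 4.538010447213563
[-173.03504598   44.70673986] 178.71715005895024 165.51339791430675
```

Request:
arm_command(motion=[{"offset": [0.0236, 0.0079, 0], "spin": 0.1396}, {"offset": [0.0236, 0.0079, 0], "spin": 0.1396}])

```text
time_s: 5.55
ee_pos: [449.4, -34.8, 105.7]
ee_rot: [-179.7, 0.0, 73.8]
force: [-4.1, 2.4, 3.5]
gripper_width: 11.5
gripper_force: 15.0
```

```bash
python3 - <<'E'
from h import *
s=env.state();r=s['ee_pos'][:2]-[604,-126]
print(s['ee_pos'],s['ee_rot'],s['force'],s['torque'],np.hypot(*r),np.degrees(np.arctan2(r[1],r[0])))
E
```

```text
[449.44457615 -34.81492077 105.74782952] [-1.79738365e+02  1.42384186e-02  7.38427027e+01] [-4.08144247  2.35427558  3.47472005] [ 0.15912561  0.55980341 -0.02239754] 179.44942940547605 149.46011585975444
```

Request:
arm_command(motion=[{"offset": [0.0236, 0.0079, 0], "spin": 0.1396}, {"offset": [0.0236, 0.0079, 0], "spin": 0.1396}, {"offset": [0.0236, 0.0079, 0], "spin": 0.1396}, {"offset": [0.0236, 0.0079, 0], "spin": 0.1396}, {"offset": [0.0236, 0.0079, 0], "spin": 0.1396}])

```text
time_s: 6.18
ee_pos: [544.4, 45.5, 105.8]
ee_rot: [-179.7, -0.0, 33.8]
force: [-4.2, 8.2, 4.1]
gripper_width: 11.4
gripper_force: 15.0
```

Request:
arm_command(motion=[{"offset": [0.0236, 0.0079, 0], "spin": 0.1396}, {"offset": [0.0236, 0.0079, 0], "spin": 0.1396}, {"offset": [0.0236, 0.0079, 0], "spin": 0.1396}, {"offset": [0.0236, 0.0079, 0], "spin": 0.1396}, {"offset": [0, 0, 0], "spin": 0}])

```text
time_s: 6.8
ee_pos: [647.2, 52.0, 105.9]
ee_rot: [-179.6, -0.4, 2.0]
force: [1.8, 10.4, 0.8]
gripper_width: 11.2
gripper_force: 15.0
```

```bash
python3 - <<'E'
from h import *
s=env.state();r=s['ee_pos'][:2]-[604,-126]
print(s['ee_pos'],s['ee_rot'],s['force'],s['torque'],np.hypot(*r),np.degrees(np.arctan2(r[1],r[0])))
im,d=env.grab_frame('top'); cv2.imwrite('pics/t3.png',cv2.resize(im[130:310,180:450],(800,533),interpolation=3)); cv2.imwrite('t3full.png',im); np.save('t3.npy',d)
im,_=env.grab_frame('side')
for c in('top','side'):
  for t,z in(('deckhouse_a',8),('cabinet',0),('door_hinge',50)):
    for q in env.pinpoint(c,t)[:3]: print(c,t,np.round(q['location'],1),round(q['score'],2),np.round(at_z(c,q['location'],z),1))
E
```

```text
[647.24604515  51.96893331 105.88700864] [-179.64469784   -0.36021779    2.04773226] [ 1.75071751 10.37604514  0.79593232] [ 1.74234639 -0.26904603 -0.06236828] 183.14792284607893 76.34197518774643
top deckhouse_a [386.9 264.6] 0.62 [ 440.6 -218.5    8. ]
top deckhouse_a [389.5 224.2] 0.58 [ 554.2 -224.2    8. ]
side deckhouse_a [345.3 225.4] 0.74 [ 556.7 -215.     8. ]
side deckhouse_a [389.4 234.2] 0.7 [ 434.4 -231.9    8. ]
side cabinet [368.2 231.7] 0.72 [ 494.  -228.1    0. ]
```

View pics/t3.png

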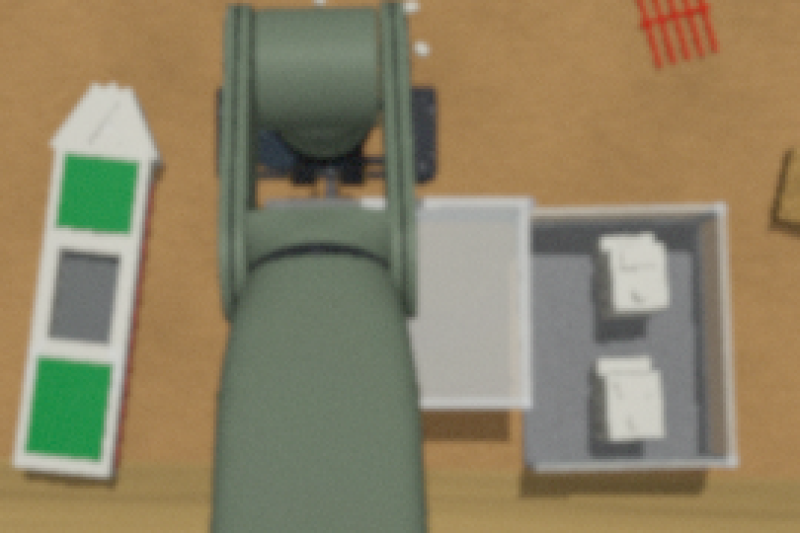

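The door is open about 90°. The deckhouses are now visible uncovered at crop (637,272) and (628,400). I nudge the door slightly further, release and rise.

Request:
arm_command(motion=[{"offset": [0.003, -0.001, 0], "spin": 0.02}, {"offset": [0.003, -0.001, 0], "spin": 0.02}, {"offset": [0, 0, 0], "spin": 0}])

```text
time_s: 7.58
ee_pos: [650.4, 51.2, 105.9]
ee_rot: [-179.9, -0.1, -0.1]
force: [2.5, 3.6, -0.1]
gripper_width: 11.6
gripper_force: 15.0
```

Request:
arm_command(motion=[{"offset": [0, 0, 0], "spin": 0}, {"offset": [0, 0, 0], "spin": 0}, {"offset": [0, 0, 0], "spin": 0}, {"offset": [0, 0, 0], "spin": 0}], jaw=0.085)

```text
time_s: 8.07
ee_pos: [649.4, 50.4, 106.0]
ee_rot: [180.0, 0.0, -0.1]
force: [-0.2, -0.9, -0.2]
gripper_width: 48.6
gripper_force: 0.0
```

Request:
arm_command(motion=[{"offset": [0, 0, -0.03], "spin": 0}, {"offset": [0, 0, -0.04], "spin": 0}, {"offset": [0, 0, -0.04], "spin": 0}])

```text
time_s: 8.45
ee_pos: [649.3, 50.5, 217.0]
ee_rot: [180.0, 0.0, -0.1]
force: [0.2, 0.0, 0.3]
gripper_width: 78.8
gripper_force: 0.0
```

```bash
python3 - <<'E'
from h import *
np.set_printoptions(precision=1,suppress=True)
im=cv2.imread('t3full.png'); d=np.load('t3.npy')
# white roof pixels inside cabinet, at depth -> world
pts=[]
for v in range(200,288):
  for u in range(362,420):
    if d[v,u]>0 and im[v,u].min()>150:
      p=at_depth('top',(u,v),d[v,u])
      if 60<p[2]<110: pts.append(p)
pts=np.array(pts)
for lo,hi in((395,500),(500,600)):
  q=pts[(pts[:,0]>lo)&(pts[:,0]<hi)]; q=q[(q[:,2]>80)]
  q=q[(q[:,1]<-180)&(q[:,1]>-262)]
  print(len(q),q.min(0),q.max(0),np.median(q,0),cv2.minAreaRect(q[:,:2].astype(np.float32)))
def px(r,c): return (180+c*270/800,130+r*180/533)
# cabinet wall top corners z=95 ; deckhouse roof corners z=88 (crop px)
for n,c,r,z in(('FR+x',530,207,95),('BR+x',725,204,95),('B-x',735,465,95),('F-x',525,468,95),('bay',85,296,48),('bayTL',62,250,48),('bayTR',121,255,48),('bayBL',50,338,48),('bayBR',109,342,48),
 ('h1',608,246,88),('h1',662,240,88),('h1',668,303,88),('h1',613,313,88),('h2',600,373,88),('h2',660,371,88),('h2',664,437,88),('h2',606,442,88)):
  print(n,at_z('top',px(r,c),z))
E
```

```text
397 [ 407.6 -248.4   80.5] [ 466.3 -196.5  100.9] [ 436.8 -221.3   88. ] ((437.1507873535156, -222.4252471923828), (58.25422668457031, 48.47649383544922), 4.196299076080322)
394 [ 520.8 -249.1   80.3] [ 580.1 -198.    98. ] [ 550.6 -223.6   87.8] ((550.9237670898438, -224.50840759277344), (57.79503631591797, 47.62565612792969), 6.326396942138672)
FR+x [ 608.  -126.8   95. ]
BR+x [ 615.4 -300.    95. ]
B-x [ 384.8 -310.7   95. ]
F-x [ 377.2 -126.8   95. ]
bay [521.2 273.8  48. ]
bayTL [562.9 296.5  48. ]
bayTR [559.8 242.6  48. ]
bayBL [482.  303.9  48. ]
bayBR [479.7 250.2  48. ]
h1 [ 575.8 -197.9   88. ]
h1 [ 582.5 -246.    88. ]
h1 [ 526.2 -252.    88. ]
h1 [ 516.  -203.2   88. ]
h2 [ 462.3 -192.5   88. ]
h2 [ 465.6 -245.6   88. ]
h2 [ 407.4 -249.8   88. ]
h2 [ 401.6 -198.7   88. ]
```

Deckhouse 1 sits at about (557,-224) and deckhouse 2 at about (443,-222). Both are yawed about +5° and face +x. The hull bay is at about (521,273), yawed −5.3°.

Request:
arm_command(motion=[{"offset": [0, 0, 0], "spin": -0.087}, {"offset": [-0.0289, 0.0605, 0], "spin": 0}, {"offset": [-0.0289, 0.05, 0], "spin": 0}, {"offset": [-0.0289, 0.05, 0], "spin": 0}, {"offset": [-0.0289, 0.05, 0], "spin": 0}], jaw=0.091)

```text
time_s: 9.07
ee_pos: [552.8, -166.2, 216.1]
ee_rot: [180.0, -0.0, 4.9]
force: [0.0, -0.5, 0.8]
gripper_width: 91.0
gripper_force: 0.0
```

Request:
arm_command(motion=[{"offset": [0, 0.055, 0.0], "spin": 0}, {"offset": [0, 0, 0.05], "spin": 0}, {"offset": [0, 0, 0], "spin": 0}])

```text
time_s: 9.45
ee_pos: [555.6, -219.1, 162.6]
ee_rot: [-179.8, 0.5, 4.8]
force: [0.1, 1.3, -0.1]
gripper_width: 91.3
gripper_force: 0.0
```

```bash
python3 - <<'E'
from h import *
s=env.state(); print(s['ee_pos'],s['ee_rot'])
rows((557,-224,68),5)
im,d=env.grab_frame('side'); cv2.imwrite('pics/s4.png',cv2.resize(im[130:300,270:470],(800,680))[40:640])
E
```

```text
[ 555.62751352 -219.07102865  162.57436718] [-179.76763456    0.45898644    4.81062188]
tool offset m [0.001  0.005  0.0946] len 94.7 spin rad -0.003
```

View pics/s4.png

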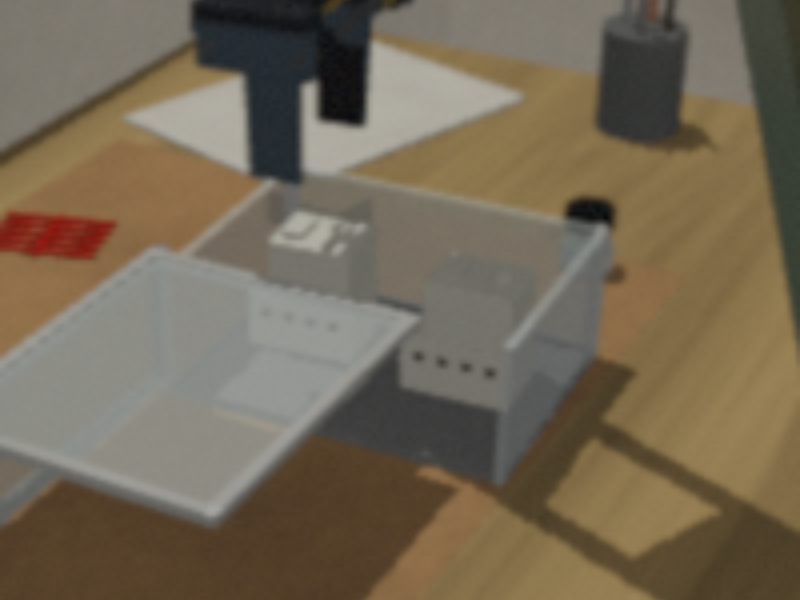

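The open gripper stands over deckhouse 1, whose roof is at crop (318,235). The door is clear and deckhouse 2 is at (465,320). I go down, grip and lift.

Request:
arm_command(motion=[{"offset": [0.001, 0.005, 0.03], "spin": 0}, {"offset": [0, 0, 0.03], "spin": 0}, {"offset": [0, 0, 0.02], "spin": 0}, {"offset": [0, 0, 0.014], "spin": 0}, {"offset": [0, 0, 0], "spin": 0}])

```text
time_s: 10.12
ee_pos: [560.3, -223.9, 72.3]
ee_rot: [180.0, -0.0, 4.9]
force: [0.0, 0.2, -0.1]
gripper_width: 91.1
gripper_force: 0.0
```

Request:
arm_command(motion=[{"offset": [0, 0, 0], "spin": 0}, {"offset": [0, 0, 0], "spin": 0}, {"offset": [0, 0, 0], "spin": 0}, {"offset": [0, 0, 0], "spin": 0}, {"offset": [0, 0, 0], "spin": 0}], jaw=0.03, newtons=25)

```text
time_s: 10.75
ee_pos: [560.0, -224.6, 72.1]
ee_rot: [180.0, -0.0, 4.9]
force: [-0.6, -0.1, 0.6]
gripper_width: 48.2
gripper_force: 24.8
```

Request:
arm_command(motion=[{"offset": [0, 0, 0], "spin": 0}, {"offset": [0, 0, 0], "spin": 0}, {"offset": [0, 0, 0], "spin": 0}])

```text
time_s: 11.12
ee_pos: [560.0, -224.6, 72.1]
ee_rot: [180.0, -0.0, 4.9]
force: [-0.4, -1.4, 1.3]
gripper_width: 48.0
gripper_force: 24.8
```

Request:
arm_command(motion=[{"offset": [0, 0, -0.01], "spin": 0}, {"offset": [0, 0, -0.02], "spin": 0}, {"offset": [0, 0, -0.02], "spin": 0}, {"offset": [0, 0, 0], "spin": 0}, {"offset": [0, 0, 0], "spin": 0}])

```text
time_s: 11.75
ee_pos: [559.4, -224.0, 121.3]
ee_rot: [-180.0, 0.1, 4.9]
force: [0.1, -0.7, -1.3]
gripper_width: 48.2
gripper_force: 24.8
```

Request:
arm_command(motion=[{"offset": [0, 0, 0], "spin": 0}, {"offset": [0, 0, 0], "spin": 0}, {"offset": [0, 0, 0], "spin": 0}])

```text
time_s: 12.12
ee_pos: [559.8, -224.3, 121.6]
ee_rot: [-180.0, 0.0, 4.9]
force: [1.0, 0.0, -1.7]
gripper_width: 48.3
gripper_force: 24.8
```

```bash
cat > weigh.py <<'E'
from h import *
F=[]
for _ in range(8): env.grab_frame('side'); s=env.state(); F.append(np.r_[s['force'],s['torque']])
print(np.round(np.mean(F,0),2),np.round(np.std(F,0),2),s['effort'])
E
python3 weigh.py
```

```text
[-0.1   0.15 -1.43  0.04  0.    0.01] [0.56 0.36 0.5  0.03 0.03 0.03] [-3.84130208e-04 -4.65263629e+01 -2.14367616e+01  5.27363084e-02
 -4.09272197e-02 -4.22710045e-04]
```

Deckhouse 1 weighs about 1.5 N, so it is the lighter one. I set it back.

Request:
arm_command(motion=[{"offset": [0, 0, 0.02], "spin": 0}, {"offset": [0, 0, 0.02], "spin": 0}, {"offset": [0, 0, 0.007], "spin": 0}, {"offset": [0, 0, 0.0025], "spin": 0}, {"offset": [0, 0, 0], "spin": 0}])

```text
time_s: 13.15
ee_pos: [560.3, -224.5, 73.0]
ee_rot: [180.0, -0.1, 4.9]
force: [-0.7, -0.4, -1.3]
gripper_width: 48.4
gripper_force: 24.8
```

Request:
arm_command(motion=[{"offset": [0, 0, 0], "spin": 0}, {"offset": [0, 0, 0], "spin": 0}, {"offset": [0, 0, 0], "spin": 0}, {"offset": [0, 0, 0], "spin": 0}, {"offset": [0, 0, 0], "spin": 0}], jaw=0.0905)

```text
time_s: 13.78
ee_pos: [559.9, -224.4, 72.5]
ee_rot: [180.0, -0.0, 4.9]
force: [-0.0, 0.3, -0.5]
gripper_width: 90.3
gripper_force: 0.0
```

Request:
arm_command(motion=[{"offset": [0, 0, -0.02], "spin": 0}, {"offset": [0, 0, -0.04], "spin": 0}, {"offset": [0, 0, -0.03], "spin": 0}, {"offset": [0, 0, 0], "spin": 0}])

```text
time_s: 14.28
ee_pos: [561.4, -224.9, 165.0]
ee_rot: [179.8, -0.3, 4.9]
force: [0.6, -0.4, -0.5]
gripper_width: 90.7
gripper_force: 0.0
```

```bash
python3 - <<'E'
from h import *
s=env.state(); print(s['ee_pos'],s['ee_rot'],s['gripper_width'])
rows((443,-222,70),5)
E
```

```text
[ 561.37050879 -224.94718842  165.00658191] [179.84126003  -0.29423643   4.88301474] 90.69404079534105
tool offset m [-0.1177 -0.013   0.095 ] len 151.8 spin rad -0.002
```

Request:
arm_command(motion=[{"offset": [-0.04, -0.005, 0], "spin": 0}, {"offset": [-0.04, -0.005, 0], "spin": 0}, {"offset": [-0.0375, -0.003, 0], "spin": 0}, {"offset": [0, 0, 0], "spin": 0}])

```text
time_s: 14.78
ee_pos: [438.6, -220.6, 161.1]
ee_rot: [-179.9, 0.2, 4.8]
force: [0.5, -0.3, 0.3]
gripper_width: 90.6
gripper_force: 0.0
```

```bash
python3 - <<'E'
from h import *
im,d=env.grab_frame('side'); cv2.imwrite('pics/s5.png',cv2.resize(im[130:300,270:470],(800,680))[40:640])
s=env.state(); print(s['ee_pos'],s['ee_rot'],s['gripper_width'])
for r in env.pinpoint('side','deckhouse_a')[:3]: print(r['score'],at_z('side',r['location'],8))
rows((443,-222,70),5)
E
```

```text
[ 440.67303179 -221.16027827  161.59208784] [-1.79953204e+02  6.23018780e-02  4.82233713e+00] 90.41691880585746
0.68 [ 439.76028936 -231.75716584    8.        ]
0.56 [ 552.04827476 -222.12870452    8.        ]
tool offset m [0.0012 0.0007 0.0918] len 91.8 spin rad -0.003
```

View pics/s5.png

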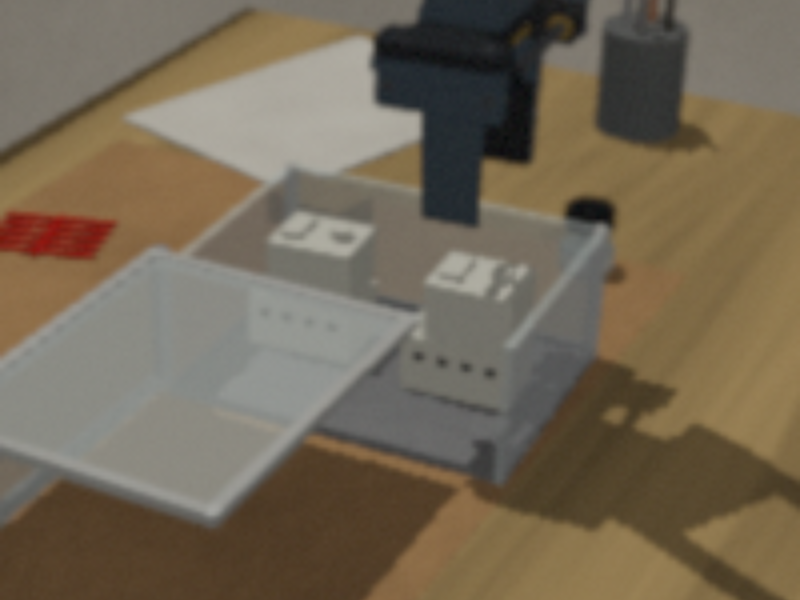

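Deckhouse 1 (crop 320,240) stands upright again, and the gripper is over deckhouse 2 (475,290).

Request:
arm_command(motion=[{"offset": [0.001, 0, 0.03], "spin": 0}, {"offset": [0, 0, 0.03], "spin": 0}, {"offset": [0, 0, 0.02], "spin": 0}, {"offset": [0, 0, 0.012], "spin": 0}, {"offset": [0, 0, 0], "spin": 0}])

```text
time_s: 15.5
ee_pos: [443.0, -221.1, 69.5]
ee_rot: [-179.9, 0.1, 4.9]
force: [0.5, -0.7, 0.4]
gripper_width: 90.7
gripper_force: 0.0
```

Request:
arm_command(motion=[{"offset": [0, 0, 0], "spin": 0}, {"offset": [0, 0, 0], "spin": 0}, {"offset": [0, 0, 0], "spin": 0}, {"offset": [0, 0, 0], "spin": 0}, {"offset": [0, 0, 0], "spin": 0}], jaw=0.03, newtons=35)

```text
time_s: 16.12
ee_pos: [443.3, -222.0, 70.9]
ee_rot: [179.9, -0.1, 4.9]
force: [-0.1, -2.1, 1.4]
gripper_width: 48.0
gripper_force: 35.0
```

Request:
arm_command(motion=[{"offset": [0, 0, 0], "spin": 0}, {"offset": [0, 0, 0], "spin": 0}, {"offset": [0, 0, 0], "spin": 0}])

```text
time_s: 16.5
ee_pos: [443.3, -222.0, 70.9]
ee_rot: [179.9, -0.1, 4.9]
force: [0.2, -4.7, 3.7]
gripper_width: 48.0
gripper_force: 35.0
```

Request:
arm_command(motion=[{"offset": [0, 0, -0.01], "spin": 0}, {"offset": [0, 0, -0.02], "spin": 0}, {"offset": [0, 0, -0.02], "spin": 0}, {"offset": [0, 0, 0], "spin": 0}, {"offset": [0, 0, 0], "spin": 0}])

```text
time_s: 17.12
ee_pos: [441.7, -220.5, 119.5]
ee_rot: [-179.9, 0.1, 4.9]
force: [-1.2, -0.1, -3.1]
gripper_width: 47.8
gripper_force: 34.9
```

```bash
python3 weigh.py
```

```text
[-0.02 -0.36 -3.59  0.01 -0.02  0.  ] [0.46 0.48 0.52 0.03 0.03 0.04] [ 7.17902061e-03 -3.77311313e+01 -2.04760766e+01  5.04141161e-02
 -2.26759835e-02 -1.05115150e-04]
```

Deckhouse 2 weighs about 3.6 N, so it is the heavier one. I carry it up, then over the hull.

Request:
arm_command(motion=[{"offset": [0, 0, -0.03], "spin": 0}, {"offset": [0, 0, -0.04], "spin": 0}, {"offset": [0, 0, -0.035], "spin": 0}, {"offset": [0, 0, 0], "spin": 0.09}, {"offset": [0, 0, 0], "spin": 0.088}])

```text
time_s: 18.15
ee_pos: [442.7, -221.3, 225.9]
ee_rot: [180.0, -0.0, -5.5]
force: [-0.4, -0.0, -4.7]
gripper_width: 47.8
gripper_force: 34.9
```

```bash
python3 - <<'E'
from h import *
s=env.state(); print(s['ee_pos'],s['ee_rot'])
env.grab_frame('top');env.grab_frame('side')
a=env.pinpoint('top','hull_bay'); b=env.pinpoint('side','hull_bay')
for c,l in(('top',a),('side',b)):
  for r in l[:2]: print(c,r['score'],at_z(c,r['location'],48))
rows((521,273,225),-5.3)
E
```

```text
[ 442.7257391  -221.31194968  225.93473703] [ 1.79979331e+02 -4.95079947e-02 -5.48774959e+00]
top 0.88 [518.08074298 266.07959418  48.        ]
top 0.61 [ 638.98347996 -381.08157562   48.        ]
side 0.6 [523.63324962 269.67606368  48.        ]
tool offset m [ 3.300e-02 -4.993e-01  3.000e-04] len 500.4 spin rad 0.001
```

Request:
arm_command(motion=[{"offset": [0.003, -0.03, 0], "spin": 0}, {"offset": [0.003, -0.045, 0], "spin": 0}, {"offset": [0.003, -0.05, 0], "spin": 0}, {"offset": [0.003, -0.05, 0], "spin": 0}, {"offset": [0.003, -0.05, 0], "spin": 0}])

```text
time_s: 18.98
ee_pos: [478.6, 2.9, 225.4]
ee_rot: [180.0, -0.0, -5.3]
force: [0.2, 0.7, -4.1]
gripper_width: 47.5
gripper_force: 34.9
```

Request:
arm_command(motion=[{"offset": [0.003, -0.05, 0], "spin": 0}, {"offset": [0.003, -0.05, 0], "spin": 0}, {"offset": [0.003, -0.05, 0], "spin": 0}, {"offset": [0.003, -0.05, 0], "spin": 0}, {"offset": [0.003, -0.04, 0], "spin": 0}])

```text
time_s: 19.6
ee_pos: [515.7, 240.9, 225.1]
ee_rot: [180.0, 0.0, -5.2]
force: [-0.2, 0.3, -3.9]
gripper_width: 48.6
gripper_force: 34.9
```

Request:
arm_command(motion=[{"offset": [0.003, -0.032, 0.01], "spin": 0}, {"offset": [0, 0, 0.012], "spin": 0}, {"offset": [0, 0, 0], "spin": 0}, {"offset": [0, 0, 0], "spin": 0}])

```text
time_s: 20.1
ee_pos: [521.7, 269.6, 203.6]
ee_rot: [180.0, -0.0, -5.4]
force: [0.4, 0.2, -3.7]
gripper_width: 48.1
gripper_force: 34.9
```

```bash
python3 - <<'E'
from h import *
np.set_printoptions(precision=1,suppress=True)
s=env.state(); print(s['ee_pos'],s['ee_rot'],s['gripper_width'])
im,d=env.grab_frame('top');im2,d2=env.grab_frame('side')
for t,z in(('hull_bay',48),('deckhouse_a',s['ee_pos'][2]-63),('deckhouse_a',8)):
 for c in('top','side'):
  for r in env.pinpoint(c,t)[:3]: print(t,z,c,r['score'],at_z(c,r['location'],z))
for t in('paint_jar','glue_bottle','lifeboat','sanding_block'):
  r=env.pinpoint('top',t); print(t,at_z('top',r[0]['location'],0) if r else None)
o=np.zeros((600,800,3),np.uint8); o[:,:400]=cv2.resize(im[100:340,150:450],(400,320)).repeat(1,0).__class__((600,400,3),np.uint8) if 0 else 0
o[:320,:400]=cv2.resize(im[100:340,150:450],(400,320)); o[:,400:]=cv2.resize(im2[150:420,140:320],(400,600))
cv2.imwrite('pics/f.png',o); cv2.imwrite('s6.png',im2)
rows((521,273,203),-5.3)
E
```

```text
[521.7 269.6 203.6] [180.   -0.   -5.4] 48.0811074347846
hull_bay 48 top 0.67 [515.5 269.5  48. ]
hull_bay 48 side 0.9 [525.4 278.2  48. ]
hull_bay 48 side 0.37 [ 419.4 -357.9   48. ]
deckhouse_a 140.63862267855842 top 0.64 [ 544.8 -207.2  140.6]
deckhouse_a 140.63862267855842 top 0.36 [516.4 267.3 140.6]
deckhouse_a 140.63862267855842 side 0.65 [442.5 -17.8 140.6]
deckhouse_a 140.63862267855842 side 0.56 [526.  260.1 140.6]
deckhouse_a 8 top 0.64 [ 557.8 -232.     8. ]
deckhouse_a 8 top 0.36 [526.1 296.7   8. ]
deckhouse_a 8 side 0.65 [ 555.2 -222.8    8. ]
deckhouse_a 8 side 0.56 [661.8 131.7   8. ]
paint_jar [ 436.  -424.8    0. ]
glue_bottle None
lifeboat [362.9 116.6   0. ]
sanding_block [ 650.2 -400.6    0. ]
tool offset m [-0. -0.  0.] len 2.6 spin rad -0.0
```

View pics/f.png

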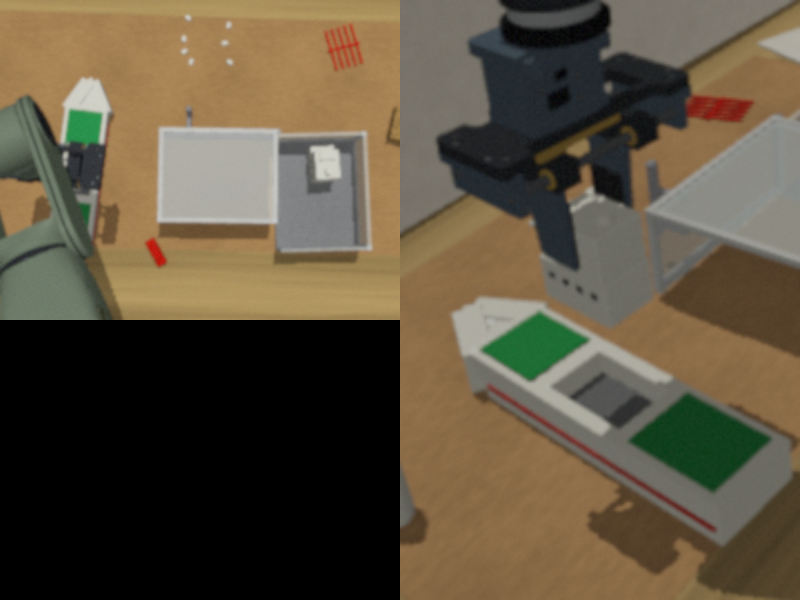

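The deckhouse hangs upright and lengthwise over the bay, whose centre is at crop (609,392). The door is open and the lighter deckhouse stands upright inside the cabinet. I trim y by 3 mm and hand in.

Request:
arm_command(motion=[{"offset": [0, -0.003, 0], "spin": 0}, {"offset": [0, 0, 0], "spin": 0}, {"offset": [0, 0, 0], "spin": 0}, {"offset": [0, 0, 0], "spin": 0}, {"offset": [0, 0, 0], "spin": 0}])

```text
time_s: 21.32
ee_pos: [521.9, 273.5, 203.4]
ee_rot: [180.0, -0.0, -5.3]
force: [-0.5, 0.2, -4.6]
gripper_width: 47.6
gripper_force: 34.9
```

```bash
python3 - <<'E'
from h import *
s=env.state(); print(s['ee_pos'],s['ee_rot'],s['force'],s['gripper_width'])
print(env.job_done())
E
```

```text
[521.93471762 273.45028276 203.44114371] [ 1.79994502e+02 -4.05699315e-03 -5.31937406e+00] [-0.46807975  0.15080139 -4.55342789] 47.62933500547626
the job is handed in; nothing more can be done
None
```

I handed the job in at about 21 s: the door is open at roughly a right angle, the lighter deckhouse (about 1.4 N) stands upright on the cabinet floor, and the heavier one (about 3.6 N) is held upright, lengthwise and centred to within a few mm about 90 mm above the hull bay; no contact with the bystanders was seen, though the glue bottle was not re-detected in the last look.

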